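# Set and lock the stop of a tablet tester

## Task

On the tablet tester, turn the knob on top clockwise until its nose points at the index clip on the dial's rim. Then, leaving the knob at that setting, turn the lock ring below the dial clockwise by its post until it is tight: past the point where it comes up hard, with a firm push of about 15 N on the post for half a second, never more than 20 N. Let go, leave the ring tight, and do not disturb the things standing about.

Things in the scene. Friction and masses are not known exactly. Their poses are not given: they have to be found in the camera images.
- tester: Fixed bench instrument: cream box 220 mm (x) by 320 mm (y), top face 100 mm above the table. Origin at table height under the vertical axis that the neck, lock ring, dial and knob share; the box reaches 110 mm from it to either side in x, 110 mm to -y and 210 mm to +y. z up. A low steel jaw, at most 36 mm high, stands on its top at x 45 to 95, y 125 to 195 mm.
- neck: Fixed steel neck (52 mm across) with the aluminium dial disc (80 mm across, 100 to 125 mm above the table) on top, and inside it the spring washer that the lock ring squeezes when it comes up hard. Origin and axes as the tester's.
- knob_grip (a point): Centre of the knob's upright bar grip, on the head's axis, 155 mm above the table. Black bar 44 mm long (x) by 13 mm wide (y), from 134 to 168 mm above the table; grip it across its 13 mm. A thin white line on the bar's top runs from the middle towards the nose end. x points from the axis to the nose, z up. The knob needs about 0.1 N m to turn and stays where it is left.
- knob_nose (a point): Tip of the knob's white pointer nose (5 mm wide, at the foot of the bar's one end), 32 mm from the axis, 130 mm above the table; axes as knob_grip.
- knob (a joint): Angle of the knob, rad, growing as it turns clockwise seen from above; travel -0.2 to 2.0.
- index_mark (a point): Top of the dark steel index clip (13 by 8 mm, 8 mm high) on the dial's rim, 37.5 mm from the axis and 133 mm above the table. x points from the axis through the clip. The clip stays put. It lies 0.4 to 1.3 rad clockwise of the knob's nose at the start.
- ring_post (a point): Upright round steel post of the lock ring, 14 mm across, 75 mm from the head's axis, from 105 to 158 mm above the table; this point lies on its centre line 139 mm above the table. x points from the axis through the post, z up. The ring is a knurled steel disc 92 mm across, 103 to 117 mm above the table, with a flat arm (12 mm wide, top 115 mm above the table) out to the post.
- lock_ring (a joint): Angle of the lock ring, rad, growing as it turns clockwise seen from above; travel 0 to 2.2. It runs loose with about 3 N at the post, comes up hard 0.4 to 1.5 rad on from the start (it differs each time and cannot be seen or read), and from there the push at the post rises by about 1.5 to 2 N per mm of post travel. It is tight from about 11 N at the post (held 0.15 s) and overtightened above about 22 N. Let go, it springs back slightly and stays snug.
- jar: Small glass jar with white lid, 40 mm across, 50 mm high, standing on the tester's top; origin under its centre. A bystander.
- weight: Brass calibration weight, 28 mm across, 38 mm high, on the tester's top; origin under its centre. A bystander.
- vial: Amber vial, 28 mm across, 60 mm high, on the table before the tester; origin under its centre. A bystander.
- reagent: Amber bottle, 64 mm across, 150 mm high, on the table to the left; origin under its centre. A bystander.
- beaker: Glass beaker, 72 mm across, 90 mm high, on the table to the left; origin under its centre. A bystander.
- driver: Screwdriver lying on the table to the right, its handle to its own -x. A bystander.
- tub: Clear tub with blue lid, 106 by 81 mm, 55 mm high, on the table to the right; origin under its centre. A bystander.

How it is judged:
By the outcome, as a careful person would: the job done as asked, in the order asked, and still so for the second after the job is handed in, with the robot touching nothing.
It also fails if it takes over 64 s, if anything falls off the work surface, if the arm or the gripper's body presses on something with over 40 N, if the wrist force passes 120 N, or if a joint passes its speed limit or range.

## Robot

A 6-joint arm with a two-finger parallel gripper is mounted at the origin on the work surface. World frame = base frame: x ahead of the robot, y to its left, z up, the work surface at z = 0. Lengths are in m, angles in rad, forces in N, time in s.
With the tool pointing down it reaches from about 0.35 to 0.725 m from the base axis. Payload 6 kg.
Tool frame: the origin (TCP) lies midway between the tips of the shut fingers; the grasp point (between the pads) lies 19 mm behind it (env.grasp_offset is the distance from the TCP to the grasp point, in m); z points along the fingers, y is the line along which they close (so a half turn about z gives the same grasp; the last joint's range is limited). The gripper opens to 85 mm and grips with 20 to 120 N. Pads are 22 mm wide; open, the fingers measure 114 mm over their backs; the gripper's body (76 mm by 85 mm) begins 54 mm behind the grasp point. The pads swing forward as they close: fully open they stand 13 mm farther back than shut.
Start: joints at [1.616, 0.04, 0.085, 0, -1.615, -0.334], TCP at [0.171, 0.575, 0.199] pointing down, gripper open.
Joint ranges: [-2.56, 2.56], [-1.29, 2.01], [-1.08, 1.49], [-3.29, 1.98], [-2.81, -0.18], [-2.99, 2.99]. Speed limits (rad/s): [2.57, 2.57, 3.01, 3.14, 3.14, 3.14].

## Interface

Orientations are given as a rotation vector (axis times angle).
In Python, from rig import readout, eyes, ticket, env gives the robot as it stands.
- The arm moves only by the tool carry_out, never from a script. Its arguments are lists of equal length, an entry for each row: "slide": the shift along the tool's x, y, z in m, a list of three; "twist": the turn, a rotation vector about the tool's x, y, z in rad, a list of three; "hand": the closure, from -1 (fully open) to 1 (shut). A call has 1 to 20 rows; each row shifts and turns the commanded pose from where the row before left it, along the tool's axes as they then stand; what a row does not reach is not made up. A row lasts 1/10 s, in which the tool goes at most 50 mm and 8.59 degrees, less where a joint would pass 70% of its speed; a pose out of reach is approached as far as the arm can. A call is refused whole if a number of a shift passes 0.05 or a number of a turn 0.15, either way. A call with a gripper value outside its range is refused whole. The fingers move at their own pace and stop on an object; "force" is the grip in N (left out, the last holds). Time passes only in rows, so rows that do not move let the fingers close. It gives the time, the measured TCP pose, the force, the opening and the grip force at its end, in the units of the state.
- readout.sense(): the state, without advancing time (a new reading comes with each control period).
- eyes.snapshot(name): name is "side" or "top"; returns a dict with "color" (420x560x3 uint8, red, green, blue), "depth" (420x560 float32, m along the optical axis (not along the pixel's ray), 0 where there is no reading), "K" (3x3 intrinsics, pixels), "rvec" (rotation vector, rad) and "tvec" (3), from world to camera coordinates, as OpenCV has them. Camera axes: x right, y down, z forward; pixel columns grow to the right and rows downward; lengths in m; the calibration is good to about 2 mm. A picture is of the moment at which its call begins.
- ticket.job_done(): hands the job in; it is judged then, once.
The state is a dict: "t": time; "joints": joint angles; "dq": joint speeds; "joint_efforts": joint torques, N m; "tool_pos": TCP position; "tool_rot": TCP orientation; "ft_force": force on the tool from outside, world axes, zero at the start; "torque": the same for the moment, N m; "gripper_width": finger opening in m; "grasp_force": force on a finger pad.
Only numpy, scipy, OpenCV 4.12 (cv2) and the standard library are available. Lean on these libraries where they do the work, as an engineer would, in place of code of your own. Each camera call takes 0.05 s, during which the arm holds its last target. There are 200 camera calls.

## Working session

There is one attempt and no reset: what is moved stays moved. The work goes in short steps, Python scripts to look and compute and a tool call to move; the robot and the scene stay as the last step left them, time stands still between calls to the robot, and variables do not carry over. Pictures are saved under pics/ and viewed, at most 10 in all, crops included, and the job is handed in when it is done.

Besides the shell and the picture viewer there is one more tool, called after "Request:" in YAML: its name, and indented under it one key for each argument. carry_out: Moves the arm, as the interface text tells. Its arguments: {"type":"object","properties":{"slide":{"type":"array","items":{"type":"array","items":{"type":"number"}}},"twist":{"type":"array","items":{"type":"array","items":{"type":"number"}}},"hand":{"type":"array","items":{"type":"number"}},"force":{"type":"number"}},"required":["slide","twist","hand"]}

```bash
mkdir -p pics; ls; python3 - <<'E'
from rig import readout, eyes, ticket, env
import cv2,numpy as np,pickle
s=readout.sense();print({k:np.round(v,3).tolist() for k,v in s.items()})
print([a for a in dir(env) if a[0]!='_'])
d={}
for n in("side","top"):
    d[n]=p=eyes.snapshot(n);print(n,p["K"].round(1).tolist(),p["rvec"],p["tvec"])
    cv2.imwrite(f"pics/{n}0.png",p["color"][:,:,::-1])
pickle.dump(d,open("s0.pkl","wb"))
E
```

```text
pics
{'t': 0.0, 'joints': [1.616, 0.041, 0.084, -0.0, -1.616, -0.334], 'dq': [0.003, -0.001, 0.001, 0.0, -0.0, -0.0], 'joint_efforts': [0.0, -36.82, 34.74, 6.932, -0.005, -0.0], 'tool_pos': [0.171, 0.575, 0.198], 'tool_rot': [3.107, -0.452, -0.0], 'ft_force': [0.33, -0.328, 0.158], 'torque': [0.042, -0.037, -0.015], 'grasp_force': 0.0, 'gripper_width': 0.085}
['Unreachable', 'grasp_offset']
side [[437.8, 0.0, 281.9], [0.0, 437.8, 211.7], [0.0, 0.0, 1.0]] [ 0.12772261 -2.89338649  1.13549742] [0.53101518 0.09166358 1.31371881]
top [[433.4, 0.0, 271.2], [0.0, 433.4, 209.0], [0.0, 0.0, 1.0]] [ 2.08043929 -2.14338668  0.22855875] [0.03264865 0.53085721 1.32380783]
```

View pics/side0.png

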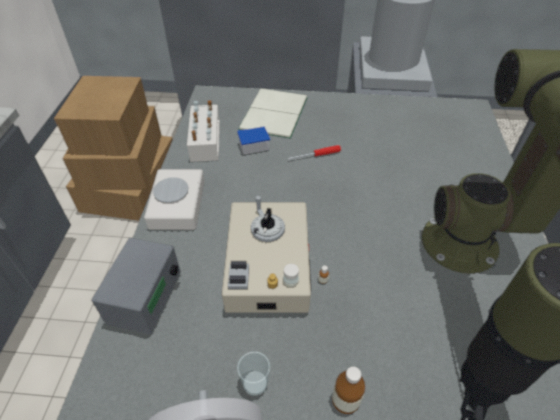

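View pics/top0.png

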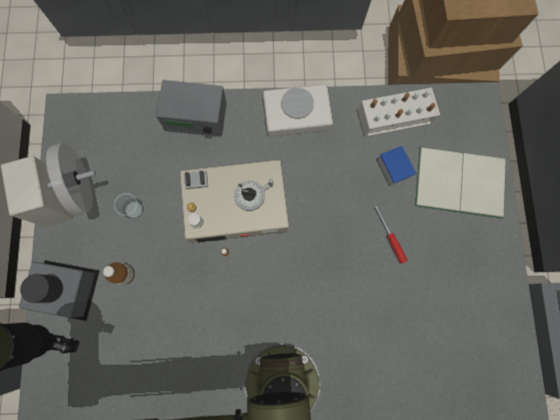

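The side view shows the head at about (267,228) and the post near (259,203). The top view shows the head at about (249,195) and the post near (270,185). I'll zoom in on both.

```bash
python3 - <<'E'
import cv2,numpy as np,pickle
d=pickle.load(open("s0.pkl","rb"))
a=d["side"]["color"][190:250,235:299,::-1];b=d["top"]["color"][165:225,218:282,::-1]
im=np.hstack([cv2.resize(x,None,fx=6.2,fy=6.2,interpolation=cv2.INTER_CUBIC) for x in(a,b)])
cv2.imwrite("pics/z0.png",im);print(im.shape)
E
```

```text
(372, 794, 3)
```

View pics/z0.png

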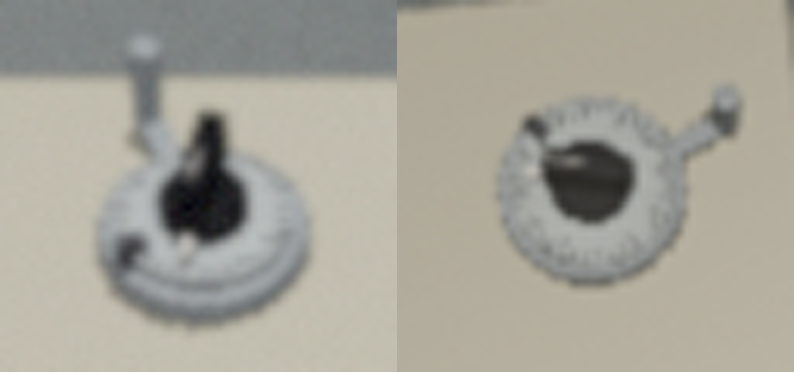

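The zoom shows the dial, the post top (side crop 145,45; top crop 727,97), the dark clip (128,250 / 537,125) and the white nose (185,245 / 535,170). Next I'll turn these into positions.

```bash
cat > h.py <<'E'
import cv2,numpy as np
def ray(p,uv):
    R=cv2.Rodrigues(p["rvec"])[0];c=-R.T@np.ravel(p["tvec"])
    d=R.T@np.linalg.solve(p["K"],[uv[0],uv[1],1.]);return c,d/np.linalg.norm(d)
def plane(p,uv,z):
    c,d=ray(p,uv);return c+d*(z-c[2])/d[2]
def two(p,u,q,v):
    a,d=ray(p,u);b,e=ray(q,v)
    s=np.linalg.lstsq(np.c_[d,-e],b-a,rcond=None)[0];P,Q=a+d*s[0],b+e*s[1]
    return (P+Q)/2,np.linalg.norm(P-Q)
def proj(p,X): return cv2.projectPoints(np.atleast_2d(X).astype(float),p["rvec"],p["tvec"],p["K"],None)[0][:,0]
E
python3 - <<'E'
import pickle;from h import *
d=pickle.load(open("s0.pkl","rb"));S,T=d["side"],d["top"]
np.set_printoptions(precision=4,suppress=True)
print("cams",ray(S,(0,0))[0],ray(T,(0,0))[0])
sp=lambda x,y:(235+x/6.2-.42,190+y/6.2-.42); tp=lambda x,y:(218+(x-397)/6.2-.42,165+y/6.2-.42)
for n,a,b,z in(("post",sp(145,46),tp(727,97),.158),("clip",sp(130,250),tp(537,126),.132),("nose",sp(186,246),tp(535,170),.130),("bartop",sp(210,118),tp(0,0),.168)):
    print(n,*two(S,a,T,b),plane(S,a,z),plane(T,b,z))
# ring/dial/knob blob and axis
for n,p,(x0,y0,x1,y1) in(("side",S,(235,190,299,250)),("top",T,(218,165,282,225))):
    c=p["color"].astype(int);m=((c[:,:,0]-c[:,:,2])<12).astype(np.uint8);k=np.zeros_like(m);k[y0:y1,x0:x1]=m[y0:y1,x0:x1]
    k=cv2.morphologyEx(k,cv2.MORPH_OPEN,cv2.getStructuringElement(2,(9,9)))
    if n=="side":k[:207]=0
    cs=max(cv2.findContours(k,0,1)[0],key=cv2.contourArea);e=cv2.fitEllipse(cs);print(n,e,plane(p,e[0],.112),plane(p,e[0],.117))
    # black knob
    dk=np.zeros_like(m);dk[y0:y1,x0:x1]=(c.max(2)<70)[y0:y1,x0:x1]
    num,lab,st,ce=cv2.connectedComponentsWithStats(dk)
    for i in range(1,num): print(" dark",st[i],ce[i],plane(p,ce[i],.132))
# box top corners from top view
c=T["color"].astype(int);m=((c[:,:,0]-c[:,:,2]>12)&(c.min(2)>120)).astype(np.uint8);m[:140]=0;m[260:]=0;m[:,:160]=0;m[:,310:]=0
cs=max(cv2.findContours(cv2.morphologyEx(m,cv2.MORPH_CLOSE,np.ones((5,5))),0,1)[0],key=cv2.contourArea)
r=cv2.minAreaRect(cs);B=np.array([plane(T,q,.1) for q in cv2.boxPoints(r)]);print(B,np.linalg.norm(B-np.roll(B,1,0),axis=1))
E
```

```text
cams [0.458  0.8697 1.0247] [0.2427 0.0274 1.4056]
post [0.5988 0.0161 0.155 ] 0.0005586991175991023 [0.5986 0.0189 0.158 ] [0.5976 0.0162 0.158 ]
clip [0.5952 0.1101 0.1237] 0.00026989938416760006 [0.5938 0.1171 0.132 ] [0.593  0.1096 0.132 ]
nose [0.5707 0.1111 0.1302] 0.001075576567074099 [0.5702 0.111  0.13  ] [0.5713 0.111  0.13  ]
bartop [0.5506 0.2976 0.4202] 0.03704628038149504 [0.5634 0.0699 0.168 ] [0.6536 0.3647 0.168 ]
side ((267.2085876464844, 227.01495361328125), (29.110023498535156, 33.927669525146484), 90.67499542236328) [0.5662 0.0871 0.112 ] [0.5656 0.0914 0.117 ]
 dark [261 209  13  20 136] [267.7132 220.6324] [0.565  0.0812 0.132 ]
 dark [255 230   1   2   2] [255.  230.5] [0.595  0.1194 0.132 ]
top ((249.04966735839844, 195.25083923339844), (29.097949981689453, 29.866901397705078), 78.49665069580078) [0.5648 0.084  0.112 ] [0.5636 0.0838 0.117 ]
 dark [242 188  14  12 111] [248.8649 193.8919] [0.5641 0.0836 0.132 ]
[[ 0.6541  0.3072  0.1   ]
 [ 0.6823 -0.0183  0.1   ]
 [ 0.4646 -0.0338  0.1   ]
 [ 0.4386  0.281   0.1   ]] [0.2171 0.3267 0.2183 0.3159]
```

```bash
cat >> h.py <<'E'
AX=np.array([.5640,.0840])
def yaw(s):
    R=cv2.Rodrigues(np.array(s["tool_rot"],float))[0];return np.arctan2(R[1,0],R[0,0]),R
def goto(s,xyz,psi=None):
    a,R=yaw(s);l=R.T@(np.array(xyz)-s["tool_pos"])
    print("pos",np.round(s["tool_pos"],4),"yaw %.4f"%a,"tilt %.4f"%np.arccos(-R[2,2]),"slide",l.round(4),"twistz",None if psi is None else round((a-psi+np.pi)%(2*np.pi)-np.pi,4))
E
python3 - <<'E'
import pickle;from h import *
from rig import readout
goto(readout.sense(),[*AX,.230],1.324)
d=pickle.load(open("s0.pkl","rb"));np.set_printoptions(precision=4,suppress=True)
for n,uv in(("side",(255,230)),("top",(240,185))):
    p=d[n];g=p["color"].astype(int).mean(2);x,y=uv;print(g[y-6:y+7,x-6:x+8].astype(int))
    pr=proj(p,[[*(AX+.0375*np.array([np.cos(t),np.sin(t)])),.133] for t in(.6,.75,.9)]);print(pr)
E
```

```text
pos [0.1707 0.5748 0.1977] yaw -0.2888 tilt 0.0016 slide [ 0.5168  0.3585 -0.0317] twistz -1.6128
[[184 180 174 168 168 171 177 183 186 183 171 135  74  31]
 [181 171 165 166 167 169 176 184 186 184 175 144  88  42]
 [182 167 159 165 170 170 175 179 180 181 179 154 110  56]
 [183 168 162 164 160 153 150 147 152 168 179 171 145 103]
 [183 165 158 158 144 120 107 102 115 143 170 179 170 142]
 [181 162 149 148 130 101  80  74  88 125 164 182 181 163]
 [182 164 145 143 123  84  65  72  97 129 165 182 184 179]
 [181 162 136 134 116  78  63  93 131 146 164 180 182 181]
 [181 163 134 120 106  84  73  97 133 153 166 170 176 176]
 [185 174 149 124 111 102 101 117 131 141 152 158 169 167]
 [185 180 162 135 114 112 132 148 151 145 141 144 151 153]
 [186 186 174 149 122 120 133 151 157 158 155 148 141 143]
 [186 185 181 156 130 113 118 130 141 152 159 160 158 155]]
[[255.6694 226.2629]
 [256.7573 227.5795]
 [258.1061 228.7567]]
[[165 165 165 165 165 165 165 165 165 165 165 165 165 164]
 [165 165 165 165 165 165 165 165 166 165 164 162 160 157]
 [165 164 165 165 166 166 166 164 161 162 160 157 153 148]
 [165 165 166 166 166 163 159 160 150 153 153 159 159 149]
 [166 166 166 164 151 133 131 145 143 146 142 158 156 156]
 [166 166 166 159 124  83  87 115 139 149 136 161 157 164]
 [166 166 166 154 109  72  71  87 124 152 154 168 168 169]
 [166 166 162 146 131 115  81  85 126 161 168 169 168 168]
 [166 166 161 149 153 154 125 109 149 166 167 160 141 133]
 [166 163 158 152 155 166 155 123 129 133 135 121  82  62]
 [164 157 152 147 143 159 161 131 100  82  80  66  56  51]
 [159 146 152 154 146 152 155 117  97  86  89  98 103  89]
 [157 145 151 154 158 166 158  99  69  75  84  98 102  89]]
[[241.574  184.1646]
 [240.148  185.3215]
 [238.9124 186.6706]]
```

Request:
carry_out:
  slide:
    - [0,0,-0.032]
    - [0.0287,0.0199,0]
    - [0.0287,0.0199,0]
    - [0.0287,0.0199,0]
    - [0.0287,0.0199,0]
    - [0.0287,0.0199,0]
    - [0.0287,0.0199,0]
    - [0.0287,0.0199,0]
    - [0.0287,0.0199,0]
    - [0.0287,0.0199,0]
    - [0.0287,0.0199,0]
    - [0.0287,0.0199,0]
    - [0.0287,0.0199,0]
    - [0.0287,0.0199,0]
    - [0.0287,0.0199,0]
    - [0.0287,0.0199,0]
    - [0.0287,0.0199,0]
    - [0.0287,0.0199,0]
    - [0.0287,0.0199,0]
    - [0,0,0]
  twist:
    - [0,0,0]
    - [0,0,0]
    - [0,0,0]
    - [0,0,0]
    - [0,0,0]
    - [0,0,0]
    - [0,0,0]
    - [0,0,0]
    - [0,0,0]
    - [0,0,0]
    - [0,0,0]
    - [0,0,0]
    - [0,0,0]
    - [0,0,0]
    - [0,0,0]
    - [0,0,0]
    - [0,0,0]
    - [0,0,0]
    - [0,0,0]
    - [0,0,0]
  hand: [-1,-1,-1,-1,-1,-1,-1,-1,-1,-1,-1,-1,-1,-1,-1,-1,-1,-1,-1,-1]

```text
t: 2.1
tool_pos: [0.5652, 0.0817, 0.2292]
tool_rot: [3.106, -0.458, -0.003]
ft_force: [-0.2, -0.3, -1.4]
gripper_width: 0.0852
grasp_force: 0.0
```

Request:
carry_out:
  slide:
    - [0,0,0]
    - [0,0,0]
    - [0,0,0]
    - [0,0,0]
    - [0,0,0]
    - [0,0,0]
    - [0,0,0]
    - [0,0,0]
    - [0,0,0]
    - [0,0,0]
    - [0,0,0]
    - [0,0,0]
    - [0,0,0]
  twist:
    - [0,0,-0.134]
    - [0,0,-0.134]
    - [0,0,-0.134]
    - [0,0,-0.134]
    - [0,0,-0.134]
    - [0,0,-0.134]
    - [0,0,-0.134]
    - [0,0,-0.134]
    - [0,0,-0.134]
    - [0,0,-0.134]
    - [0,0,-0.134]
    - [0,0,-0.134]
    - [0,0,0]
  hand: [-0.2,-0.2,-0.2,-0.2,-0.2,-0.2,-0.2,-0.2,-0.2,-0.2,-0.2,-0.2,-0.2]

```text
t: 3.4
tool_pos: [0.5637, 0.085, 0.2303]
tool_rot: [-2.481, -1.927, 0.001]
ft_force: [-0.4, 0.4, 0.1]
gripper_width: 0.0515
grasp_force: 0.0
```

```bash
python3 - <<'E'
from h import *
from rig import readout
s=readout.sense();goto(s,[*AX,.139],1.324);print(s["gripper_width"],s["ft_force"],s["joints"])
E
```

```text
pos [0.5637 0.085  0.2303] yaw 1.3208 tilt 0.0006 slide [-0.0009  0.0006  0.0913] twistz -0.0032
0.05151342656227585 [-0.39215759  0.42053582  0.08124157] [ 5.01435011e-01 -3.28211049e-02  6.93436009e-02 -1.97683169e-04
 -1.67352881e+00  2.39014582e+00]
```

Request:
carry_out:
  slide:
    - [0,0,0.03]
    - [0,0,0.03]
    - [0,0,0.021]
    - [0,0,0.01]
    - [0,0,0]
    - [0,0,0]
    - [0,0,0]
    - [0,0,0]
    - [0,0,0]
    - [0,0,0]
    - [0,0,0]
    - [0,0,0]
  twist:
    - [0,0,0]
    - [0,0,0]
    - [0,0,0]
    - [0,0,0]
    - [0,0,0]
    - [0,0,0]
    - [0,0,0]
    - [0,0,0]
    - [0,0,0]
    - [0,0,0]
    - [0,0,0]
    - [0,0,0]
  hand: [-0.2,-0.2,-0.2,-0.2,-0.2,1,1,1,1,1,1,1]
  force: 30

```text
t: 4.6
tool_pos: [0.564, 0.0846, 0.1396]
tool_rot: [2.483, 1.925, -0.0]
ft_force: [-0.7, 0.2, -0.2]
gripper_width: -0.0002
grasp_force: 0.0
```

```bash
python3 - <<'E'
from h import *
from rig import readout
s=readout.sense();goto(s,[*AX,.139],.77);print(s["gripper_width"],s["grasp_force"],s["ft_force"],s["torque"])
E
```

```text
pos [0.564  0.0846 0.1396] yaw 1.3192 tilt 0.0001 slide [-0.0006  0.0001  0.0006] twistz 0.5492
-0.0001715499953622733 0.0 [-0.72614841  0.15313447 -0.16697908] [0.01330787 0.0465126  0.03871355]
```

The fingers closed on nothing, so I'll look before going on.

```bash
python3 - <<'E'
from h import *
from rig import readout,eyes
S=eyes.snapshot("side");T=eyes.snapshot("top")
s=readout.sense()
for p in(S,T): print(proj(p,[[*AX,.168],s["tool_pos"]]))
a=S["color"][170:260,220:316,::-1];b=T["color"][150:240,202:298,::-1]
cv2.imwrite("pics/z1.png",np.hstack([cv2.resize(x,None,fx=4.1,fy=4.1,interpolation=cv2.INTER_CUBIC) for x in(a,b)]))
E
```

```text
[[267.65871128 212.44768945]
 [267.8652372  219.73466063]]
[[248.1470008  190.94548358]
 [248.41886805 193.31092296]]
```

View pics/z1.png

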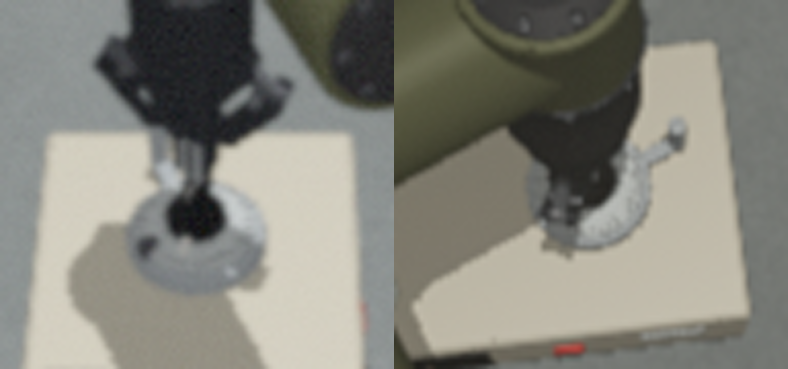

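The picture shows the gripper over the head, but not clearly whether the bar is between the fingers. I need a tighter crop.

```bash
python3 - <<'E'
from h import *
import pickle
from rig import readout,eyes
S=eyes.snapshot("side");T=eyes.snapshot("top");S0=pickle.load(open("s0.pkl","rb"))["side"]
a=S["color"][195:240,250:286,::-1];a0=S0["color"][195:240,250:286,::-1];b=T["color"][170:215,232:268,::-1]
cv2.imwrite("pics/z2.png",np.hstack([cv2.convertScaleAbs(cv2.resize(x,(266,332),interpolation=cv2.INTER_CUBIC),alpha=1.4) for x in(a0,a,b)]))
D=S["depth"];D0=S0["depth"];print((1000*D0[200:232:2,258:278:2]).astype(int));print((1000*D[200:232:2,258:278:2]).astype(int))
E
```

```text
[[1219 1231 1432 1428 1433 1432 1428 1434 1435 1424]
 [1229 1237 1289 1283 1293 1289 1289 1285 1288 1285]
 [1234 1241 1282 1279 1281 1282 1283 1280 1282 1281]
 [1237 1240 1272 1281 1278 1276 1277 1277 1273 1275]
 [1245 1252 1271 1271 1179 1178 1180 1269 1270 1273]
 [1244 1242 1266 1269 1169 1171 1173 1268 1267 1264]
 [1237 1242 1236 1263 1166 1169 1178 1260 1257 1257]
 [1251 1235 1221 1165 1161 1161 1182 1217 1256 1252]
 [1217 1214 1210 1157 1157 1162 1190 1212 1215 1217]
 [1208 1215 1198 1155 1153 1161 1195 1200 1213 1209]
 [1202 1196 1194 1156 1153 1165 1193 1196 1192 1201]
 [1201 1191 1189 1162 1159 1176 1187 1185 1194 1198]
 [1195 1185 1186 1164 1163 1180 1181 1186 1189 1194]
 [1191 1191 1180 1175 1172 1182 1180 1180 1190 1189]
 [1186 1186 1184 1176 1181 1180 1185 1187 1184 1188]
 [1177 1175 1180 1168 1184 1181 1181 1183 1182 1181]]
[[1132 1116 1119 1117 1130 1109 1100 1115 1110 1097]
 [1226 1230 1123 1118 1120 1115 1111 1121 1108 1105]
 [1236 1237 1138 1132 1130 1118 1118 1123 1107 1109]
 [1237 1245 1142 1136 1131 1128 1133 1142 1275 1275]
 [1241 1246 1148 1135 1137 1136 1137 1152 1268 1271]
 [1246 1245 1154 1142 1142 1143 1143 1261 1267 1265]
 [1239 1238 1241 1149 1147 1151 1147 1261 1255 1260]
 [1257 1236 1222 1163 1160 1150 1179 1220 1256 1258]
 [1213 1218 1219 1159 1157 1160 1189 1218 1218 1218]
 [1207 1211 1197 1156 1152 1160 1195 1194 1213 1212]
 [1209 1195 1193 1152 1152 1171 1194 1190    0 1210]
 [1199 1185 1189 1162 1162 1176 1188 1190 1190 1199]
 [1198 1187 1183 1173 1164 1181 1185 1185 1190 1194]
 [1189 1191 1183 1173 1173 1172 1180 1183 1188 1188]
 [1185 1182 1183 1172 1177 1181 1179 1186 1184 1186]
 [1182 1182 1184 1167 1183 1185 1184 1181 1182 1178]]
```

View pics/z2.png

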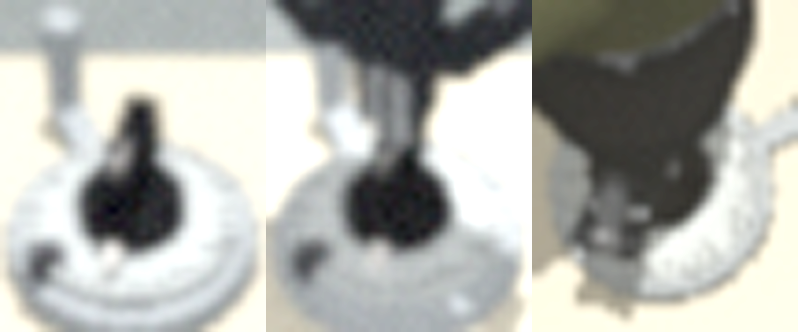

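```bash
cat >> h.py <<'E'
def back(p,u,v):
    R=cv2.Rodrigues(p["rvec"])[0];z=float(np.median([q for q in p["depth"][v-1:v+2,u-1:u+2].ravel() if q>0]))
    return R.T@(np.linalg.solve(p["K"],[u*z,v*z,z])-np.ravel(p["tvec"]))
E
python3 - <<'E'
from h import *
import pickle
from rig import readout,eyes
np.set_printoptions(precision=4,suppress=True)
d0=pickle.load(open("s0.pkl","rb"));S0,T0=d0["side"],d0["top"];S=eyes.snapshot("side");T=eyes.snapshot("top")
print("bar0",[back(S0,267,v) for v in(209,211,213,215,217,219,221)])
print("now",[back(S,267,v) for v in(203,205,207,209,211,213,215,217)])
print("postS",back(S0,259,200),"postT",back(T0,270,181))
print("dialS",back(S0,258,226),back(S0,276,226),"dialT",back(T0,242,196),back(T0,257,196))
D=T0["depth"];pts=np.array([[*back(T0,u,v)] for v in range(186,203) for u in range(241,258)]);k=pts[pts[:,2]>.14];print("top bar pts",k)
D=(1000*(T["depth"]-0)).astype(int);print(D[184:206:1,236:262:2])
E
```

```text
bar0 [array([0.5672, 0.0711, 0.1674]), array([0.5663, 0.0791, 0.1682]), array([0.5655, 0.0862, 0.168 ]), array([0.5646, 0.094 , 0.1687]), array([0.5642, 0.0987, 0.1661]), array([0.5635, 0.1048, 0.165 ]), array([0.5638, 0.104 , 0.1561])]
now [array([0.5631, 0.0974, 0.2181]), array([0.5634, 0.096 , 0.2093]), array([0.5635, 0.0968, 0.2026]), array([0.5638, 0.0962, 0.1943]), array([0.564 , 0.0959, 0.1864]), array([0.5641, 0.0965, 0.1793]), array([0.5644, 0.0961, 0.171 ]), array([0.564 , 0.1003, 0.1678])]
postS [0.5957 0.0216 0.149 ] postT [0.5956 0.0187 0.1568]
dialS [0.59   0.0966 0.1247] [0.5412 0.0924 0.125 ] dialT [0.5594 0.1048 0.1269] [0.5589 0.0594 0.1233]
top bar pts [[0.5739 0.0991 0.1662]
 [0.5734 0.0961 0.1679]
 [0.5733 0.0931 0.1679]
 [0.5732 0.0902 0.1679]
 [0.5732 0.0872 0.1676]
 [0.5704 0.102  0.1684]
 [0.5703 0.099  0.1683]
 [0.5702 0.0961 0.1683]
 [0.5702 0.0932 0.1679]
 [0.5701 0.0902 0.1679]
 [0.5698 0.0872 0.169 ]
 [0.5702 0.0844 0.167 ]
 [0.5703 0.0814 0.1664]
 [0.5702 0.0785 0.1664]
 [0.5697 0.0755 0.1677]
 [0.5701 0.0726 0.1659]
 [0.5701 0.0697 0.1659]
 [0.5699 0.0
[... 2705 characters left out ...]
303 1320 1317 1322]
 [1325 1316 1179 1163 1164 1190 1199 1308 1304 1305 1320 1320 1319]
 [1326 1314 1177 1163 1161 1188 1195 1305 1310 1308 1314 1315 1316]
 [1325 1314 1177 1164 1166 1177 1196 1303 1304 1316 1314 1319 1321]
 [1326 1168 1170 1166 1170 1174 1199 1306 1307 1317 1311 1313 1319]
 [1320 1169 1169 1167 1173 1175 1307 1310 1311 1314 1308 1315 1314]
 [1325 1169 1170 1168 1168 1170 1313 1313 1312 1307 1314 1319 1322]
 [1320 1173 1171 1166 1171 1173 1315 1310 1316 1309 1315 1314 1316]
 [1343 1318 1176 1170 1168 1172 1312 1315 1313 1313 1310 1315 1318]
 [1338 1319 1318 1308 1171 1177 1312 1312 1311 1311 1314 1317 1318]
 [1337 1322 1323 1319 1311 1310 1315 1311 1314 1312 1318 1321 1325]]
```

```bash
python3 - <<'E'
from h import *
from rig import readout,eyes
np.set_printoptions(precision=3,suppress=True)
S=eyes.snapshot("side");s=readout.sense();print({k:np.round(s[k],3) for k in s})
R=cv2.Rodrigues(S["rvec"])[0]
def pt(u,v):
    z=float(S["depth"][v,u]);return R.T@(np.linalg.solve(S["K"],[u*z,v*z,z])-np.ravel(S["tvec"]))
for u in (264,267,269): print(u,*[(v,pt(u,v)) for v in range(178,222,2)],sep="\n")
print("row211",*[(u,pt(u,211)) for u in range(256,276)],sep="\n")
E
```

```text
{'t': np.float64(4.95), 'joints': array([ 0.501, -0.037, -0.1  ,  0.   , -1.508,  2.389]), 'dq': array([ 0.001, -0.001, -0.001, -0.001, -0.001,  0.001]), 'joint_efforts': array([  0.001, -32.822,  34.709,   6.926,  -0.001,  -0.   ]), 'tool_pos': array([0.564, 0.085, 0.14 ]), 'tool_rot': array([ 2.483,  1.925, -0.   ]), 'ft_force': array([ 0.503, -0.531, -0.376]), 'torque': array([-0.003,  0.   , -0.012]), 'grasp_force': np.float64(0.0), 'gripper_width': np.float64(-0.0)}
264
(178, array([0.565, 0.122, 0.327]))
(180, array([0.565, 0.122, 0.321]))
(182, array([0.565, 0.122, 0.315]))
(184, array([0.565, 0.123, 0.309]))
(186, array([0.569, 0.096, 0.276]))
(188, array([0.57 , 0.092, 0.266]))
(190, array([0.57 , 0.095, 0.262]))
(192, array([0.57 , 0.094, 0.254]))
(194, array([0.57 , 0.094, 0.246]))
(196, array([0.571, 0.092, 0.237]))
(198, array([0.571, 0.092, 0.23 ]))
(200, array([0.571, 0.096, 0.227]))
(202, array([0.571, 0.096, 0.22 ]))
(204, array([0.571, 0.095, 0.211]))
(206, array([0.572, 0.094, 0.202]))
(208, array([0.572, 0.096, 0.197]))
(210, array([0.572, 0.093, 0.186]))
(212, ar
[... 1790 characters left out ...]
 0.02 , 0.101]))
(257, array([0.602, 0.031, 0.113]))
(258, array([0.598, 0.033, 0.115]))
(259, array([0.595, 0.033, 0.116]))
(260, array([0.593, 0.03 , 0.113]))
(261, array([0.59 , 0.029, 0.113]))
(262, array([0.589, 0.016, 0.099]))
(263, array([0.586, 0.02 , 0.103]))
(264, array([0.573, 0.092, 0.181]))
(265, array([0.569, 0.097, 0.187]))
(266, array([0.566, 0.098, 0.188]))
(267, array([0.564, 0.096, 0.187]))
(268, array([0.561, 0.095, 0.186]))
(269, array([0.559, 0.092, 0.183]))
(270, array([0.556, 0.095, 0.187]))
(271, array([0.554, 0.093, 0.184]))
(272, array([0.56 , 0.016, 0.101]))
(273, array([0.557, 0.016, 0.102]))
(274, array([0.555, 0.015, 0.101]))
(275, array([0.552, 0.015, 0.101]))
```

The side depth shows the shut fingertips ending at z≈0.171, just above the bar's top at 0.168. The reported TCP is 0.140, so the real tips sit about 31 mm above it. In x and y the two agree. I'll open and go about 30 mm lower, going by what the camera sees.

Request:
carry_out:
  slide:
    - [0,0,0]
    - [0,0,0]
    - [0,0,0]
    - [0,0,0]
    - [0,0,0]
    - [0,0,0.01]
    - [0,0,0.01]
    - [0,0,0.005]
    - [0,0,0]
  twist:
    - [0,0,0]
    - [0,0,0]
    - [0,0,0]
    - [0,0,0]
    - [0,0,0]
    - [0,0,0]
    - [0,0,0]
    - [0,0,0]
    - [0,0,0]
  hand: [-0.2,-0.2,-0.2,-0.2,-0.2,-0.2,-0.2,-0.2,-0.2]

```text
t: 5.85
tool_pos: [0.5633, 0.0844, 0.1129]
tool_rot: [-2.482, -1.925, 0.004]
ft_force: [-0.4, 0.2, -0.2]
gripper_width: 0.0512
grasp_force: 0.0
```

Request:
carry_out:
  slide:
    - [0,0,0.004]
    - [0,0,0]
    - [0,0,0]
    - [0,0,0]
    - [0,0,0]
    - [0,0,0]
    - [0,0,0]
    - [0,0,0]
  twist:
    - [0,0,0]
    - [0,0,0]
    - [0,0,0]
    - [0,0,0]
    - [0,0,0]
    - [0,0,0]
    - [0,0,0]
    - [0,0,0]
  hand: [-0.2,1,1,1,1,1,1,1]
  force: 30

```text
t: 6.65
tool_pos: [0.5654, 0.084, 0.1112]
tool_rot: [2.481, 1.923, 0.003]
ft_force: [6.7, -3.1, -3.1]
gripper_width: 0.0127
grasp_force: 34.6
```

```bash
python3 - <<'E'
from h import *
from rig import readout,eyes
s=readout.sense();goto(s,[*AX,.11],.77);print(s["gripper_width"],s["grasp_force"],s["ft_force"],s["torque"])
np.set_printoptions(precision=3,suppress=True)
S=eyes.snapshot("side");print((1000*S["depth"][204:230:2,258:278:2]).astype(int))
E
```

```text
pos [0.5654 0.084  0.1112] yaw 1.3187 tilt 0.0032 slide [-0.0004 -0.0014  0.0012] twistz 0.5487
0.012655983470458428 34.55495238304138 [ 6.74307012 -3.05335679 -3.09059813] [-0.84967068 -1.94502598  0.12414198]
[[1127 1126 1135 1159 1282 1112 1110 1126 1142 1284]
 [1138 1137 1132 1155 1274 1121 1116 1122 1143 1140]
 [1148 1141 1142 1159 1268 1135 1127 1126 1134 1132]
 [1248 1146 1157 1158 1172 1137 1137 1134 1138 1129]
 [1243 1165 1153 1159 1167 1148 1140 1139 1142 1130]
 [1256 1171 1160 1165 1160 1148 1152 1150 1167 1252]
 [1219 1176 1171 1156 1157 1154 1157 1159 1173 1217]
 [1210 1213 1154 1153 1153 1160 1157 1162 1214 1211]
 [1207 1198 1158 1157 1156 1170 1167 1168 1194 1204]
 [1198 1190 1164 1160 1162 1180 1190 1186 1185 1197]
 [1198 1181 1172 1169 1166 1187 1185 1182 1187 1194]
 [1190 1189 1178 1174 1172 1179 1176 1183 1190 1192]
 [1188 1179 1185 1175 1178 1181 1182 1187 1182 1188]]
```

The bar is gripped: width 12.7 mm, and the side force suggests the axis is about 1 to 2 mm farther in +x. I'll centre on it and turn clockwise.

Request:
carry_out:
  slide:
    - [0,0.0015,0]
    - [0,0,0]
    - [0,0,0]
    - [0,0,0]
    - [0,0,0]
    - [0,0,0]
    - [0,0,0]
    - [0,0,0]
    - [0,0,0]
    - [0,0,0]
  twist:
    - [0,0,0]
    - [0,0,0.08]
    - [0,0,0.08]
    - [0,0,0.08]
    - [0,0,0.08]
    - [0,0,0.08]
    - [0,0,0.08]
    - [0,0,0.07]
    - [0,0,0]
    - [0,0,0]
  hand: [1,1,1,1,1,1,1,1,1,1]

```text
t: 7.7
tool_pos: [0.5653, 0.0843, 0.1112]
tool_rot: [-2.911, -1.181, 0.0]
ft_force: [-4.6, 0.9, 4.2]
gripper_width: 0.0125
grasp_force: 33.6
```

```bash
python3 - <<'E'
from h import *
import pickle
from rig import readout,eyes
s=readout.sense();goto(s,[*AX,.11],.77);print(s["gripper_width"],s["grasp_force"],s["ft_force"],s["torque"])
d={n:eyes.snapshot(n) for n in("side","top")};pickle.dump(d,open("s1.pkl","wb"))
S0=pickle.load(open("s0.pkl","rb"))["side"]
f=lambda p,x,y:cv2.convertScaleAbs(cv2.resize(p["color"][y:y+45,x:x+36,::-1],(266,332),interpolation=cv2.INTER_CUBIC),alpha=1.4)
cv2.imwrite("pics/z3.png",np.hstack([f(S0,250,195),f(d["side"],250,195),f(d["top"],232,170)]))
E
```

```text
pos [0.5653 0.0843 0.1112] yaw 0.7710 tilt 0.0002 slide [-0.0011 -0.0007  0.0012] twistz 0.001
0.012485026183570815 33.6434930562973 [-4.63638153  0.87287076  4.1810237 ] [ 0.16329722  1.55331272 -0.06071423]
```

View pics/z3.png

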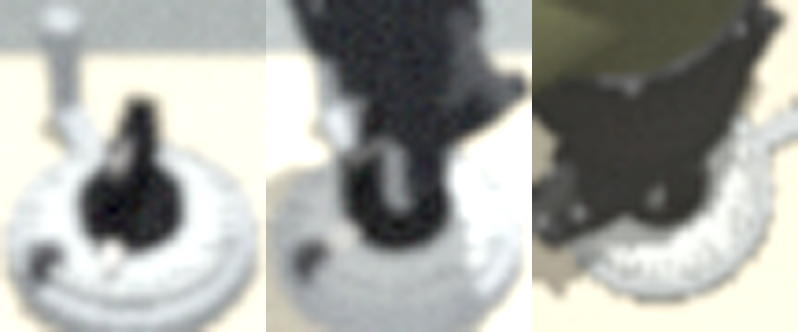

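The nose (mid panel 345,232) now lies between the hub and the clip (313,260). Next I'll check the alignment in numbers.

```bash
python3 - <<'E'
from h import *
import pickle
A=np.array([.5653,.0842])
d0=pickle.load(open("s0.pkl","rb"));d1=pickle.load(open("s1.pkl","rb"))
np.set_printoptions(precision=3,suppress=True,linewidth=200)
for z in(.125,.128,.13,.133): print(z,proj(d0["side"],[[*(A+r*np.array([np.cos(t),np.sin(t)])),z] for r,t in((0,0),(.032,1.32),(.032,.77),(.0375,.7),(.0375,.77),(.0375,.84))]).ravel())
for n,d in(("s0",d0),("s1",d1)):
    c=d["side"]["color"].astype(int);print(n,c[224:236,252:270].mean(2).astype(int));print((c[224:236,252:270,0]-c[224:236,252:270,2]))
E
```

```text
0.125 [267.531 223.137 263.33  231.56  258.184 228.73  256.    229.114 256.555 229.704 257.166 230.263]
0.128 [267.507 222.411 263.297 230.838 258.141 228.006 255.953 228.391 256.509 228.981 257.121 229.54 ]
0.13 [267.49  221.926 263.275 230.354 258.113 227.522 255.922 227.907 256.479 228.497 257.092 229.056]
0.133 [267.465 221.195 263.241 229.627 258.07  226.793 255.875 227.178 256.433 227.769 257.047 228.328]
s0 [[168 168 171 177 183 186 183 171 135  74  31  22  20  26  22  24  26  34]
 [166 167 169 176 184 186 184 175 144  88  42  27  25  19  20  26  26  34]
 [165 170 170 175 179 180 181 179 154 110  56  34  38  33  32  22  29  38]
 [164 160 153 150 147 152 168 179 171 145 103  75  92  93  64  35  31  32]
 [158 144 120 107 102 115 143 170 179 170 142 122 153 152 116  71  59  69]
 [148 130 101  80  74  88 125 164 182 181 163 156 175 176 148 118 118 129]
 [143 123  84  65  72  97 129 165 182 184 179 174 177 172 157 159 166 170]
 [134 116  78  63  93 131 146 164 180 182 181 173 164 157 166 179 183 182]
 [120 106  84  73  97 133 153 166 170 176 176 167 151 152 168 178 181 183]
 [124 1
[... 1792 characters left out ...]
6 132 132 134]]
[[-7 -4 -5 -4 -3 -3 -3 -3  0  1  0  1 -2 -2 -1 -2 -2 -1]
 [-4 -7 -4 -4 -4 -3 -1  0  1  2 -2  1  0 -4 -2  0  2  0]
 [-5 -4 -4 -4 -3 -4 -2  1  2  2  4 -1  5  0 -3 -1  0 -3]
 [-5 -5 -4 -4 -3 -1  2  4  4  3  1 -2 -2 -1 -5  0 -2  1]
 [-6 -7 -5 -3 -1 -1  0  3  2 -1 -3 -4 -4 -3 -1  2 -3 -5]
 [-5 -6 -2 -4 -4 -2 -1  0 -3 -3 -2 -4 -4 -4 -2 -4 -2 -5]
 [-3 -6 -6 -2 -2 -4 -5 -2 -5 -5 -5 -4 -4 -5 -3 -3 -5 -4]
 [-5 -5 -5 -5 -4 -6 -5 -3 -5 -2 -4 -5 -3 -3 -5 -4 -4 -4]
 [-3 -6 -6 -3 -5 -4 -4 -3 -6 -3 -3 -4 -5 -3 -4 -4 -4 -5]
 [ 0 -5 -6 -7 -5 -5 -5 -5 -3 -3 -4 -6 -3 -3 -3 -4 -4 -3]
 [ 4 -2 -5 -6 -7 -8 -5 -7 -4 -3 -3 -5 -3 -5 -4 -4 -3 -4]
 [10  3 -2 -7 -6 -8 -5 -5 -6 -5 -4 -6 -4 -5 -4 -6 -3 -3]]
```

The nose tip sits where 0.77 rad predicts. The clip estimates are about 0.74 (top) and 0.79 (side), so the setting is good. I'll release and lift.

Request:
carry_out:
  slide:
    - [0,0,0]
    - [0,0,0]
    - [0,0,0]
    - [0,0,0]
    - [0,0,0]
    - [0,0,-0.015]
    - [0,0,-0.03]
    - [0,0,-0.03]
    - [0,0,0]
  twist:
    - [0,0,0]
    - [0,0,0]
    - [0,0,0]
    - [0,0,0]
    - [0,0,0]
    - [0,0,0]
    - [0,0,0]
    - [0,0,0]
    - [0,0,0]
  hand: [-0.2,-0.2,-0.2,-0.2,-0.2,-0.2,-0.2,-0.2,-0.2]

```text
t: 8.7
tool_pos: [0.5677, 0.0843, 0.1925]
tool_rot: [2.911, 1.178, 0.014]
ft_force: [1.2, -0.2, 0.4]
gripper_width: 0.051
grasp_force: 0.0
```

```bash
python3 - <<'E'
from h import *
import pickle
from rig import readout,eyes
A=np.array([.5653,.0842]);P=np.array([.598,.0165])
ph=np.arctan2(*(P-A)[::-1]);print("post",ph,np.linalg.norm(P-A))
u=np.array([np.sin(ph),-np.cos(ph)]) # clockwise tangent
tgt=A+.075*np.array([np.cos(ph),np.sin(ph)])-.030*u
psi=ph+np.pi/2;print("u",u,"tgt",tgt,"psi",psi)
s=readout.sense();goto(s,[*tgt,.186],psi)
S=eyes.snapshot("side");T=eyes.snapshot("top")
np.set_printoptions(linewidth=200)
c=S["color"].astype(int);print((c[222:232,252:270,0]-c[222:232,252:270,2]));print(c[222:232,252:270].mean(2).astype(int))
f=lambda p,x,y:cv2.convertScaleAbs(cv2.resize(p["color"][y:y+45,x:x+48,::-1],(354,332),interpolation=cv2.INTER_CUBIC),alpha=1.4)
cv2.imwrite("pics/z4.png",np.hstack([f(S,244,195),f(T,230,170)]))
E
```

```text
post -1.1208301960294274 0.07518364183783595
u [-0.90046183 -0.43493504] tgt [0.62493398 0.02971341] psi 0.4499661307654692
pos [0.5677 0.0843 0.1925] yaw 0.7691 tilt 0.0094 slide [0.0031 0.0789 0.0069] twistz 0.3192
[[ 1 -3 -5 -4 -3 -4 -4 -4 -4 -3 -4  0 -3 -4 -4 -2 -3 -1]
 [-6 -4 -5 -3 -4 -3 -4 -4 -4  0 -1  1 -6 -6  5 -3  0 -2]
 [-6 -6 -4 -5 -4 -4 -5 -4 -3  0 -2 -2  1  1 -3 -3  2  4]
 [-6 -4 -4 -3 -5 -2 -3  0  0  4  0 -4 -6 -3 -6 -5  1  1]
 [-5 -7 -4 -3 -4  0 -2  1  5  2  4  0 -2 -5 -4 -2 -2 -1]
 [-4 -3 -4 -3 -3 -2  1  3  2  3  2 -1 -1 -2 -2  1 -6 -3]
 [-6 -5 -5 -6 -4 -1  1  2  1  0 -2 -5 -2 -2 -2 -3 -2 -4]
 [-4 -5 -2 -3 -3 -1 -2 -2 -2 -3 -2 -6 -3 -2 -3 -5 -3 -5]
 [-5 -5 -5 -1 -3 -2 -4 -5 -4 -3 -3 -4 -4 -4 -5 -4 -4 -4]
 [-1 -6 -4 -5 -4 -3 -4 -4 -4 -5 -4 -5 -4 -4 -5 -6 -5 -4]]
[[129 124 126 134 139 141 137 119  83  42  27  30  24  27  26  25  18  25]
 [128 122 125 127 137 139 138 123  89  43  26  24  22  28  24  20  23  26]
 [130 128 130 135 138 141 139 132 108  73  36  28  20  22  28  22  24  25]
 [128 130 132 136 141 142 142 143 137 111  72  37  17  25  24  27  31  28]
 [125 130 132 134 135 138 142 151 151 139 102  52  23  24  24  26  31  25]
 [126 127 119 114 108 116 136 151 152 146 119  73  44  32  28  28  32  27]
 [122 111  93  79  75  88 116 139 149 143 131 108  88  70  60  58  59  66]
 [118  99  74  61  63  75 105 132 141 143 139 131 123 114 107 103 108 116]
 [119  94  68  57  69  92 116 133 142 143 142 141 139 135 134 133 131 136]
 [119 100  75  68  88 117 125 133 138 140 141 142 141 141 140 139 141 139]]
```

View pics/z4.png

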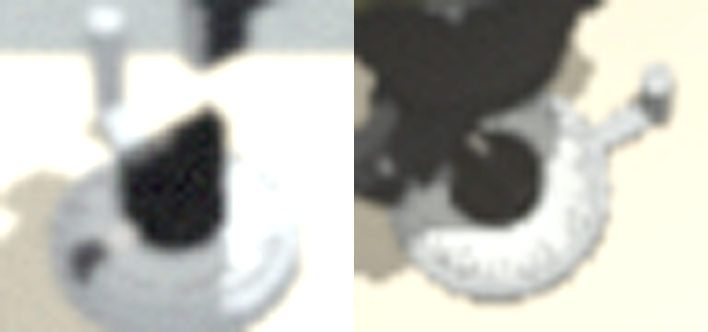

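The knob stays set, with nose and clip in line in the side view (nose at 120,230 and clip at 85,258). Next I'll shut the fist and go down behind the post.

Request:
carry_out:
  slide:
    - [0.001,0.02,0]
    - [0.001,0.02,0]
    - [0.001,0.02,0]
    - [0,0.019,0]
    - [0,0,0]
    - [0,0,0]
    - [0,0,0]
    - [0,0,0]
    - [0,0,0]
  twist:
    - [0,0,0]
    - [0,0,0]
    - [0,0,0]
    - [0,0,0]
    - [0,0,0.11]
    - [0,0,0.11]
    - [0,0,0.1]
    - [0,0,0]
    - [0,0,0]
  hand: [1,1,1,1,1,1,1,1,1]

```text
t: 9.7
tool_pos: [0.6224, 0.0296, 0.1851]
tool_rot: [3.062, 0.704, -0.001]
ft_force: [-0.3, 0.0, 0.4]
gripper_width: 0.0001
grasp_force: 0.0
```

Request:
carry_out:
  slide:
    - [0,0,0.03]
    - [0,0,0.03]
    - [0,0,0.025]
    - [0,0,0.01]
    - [0,0,0]
    - [0,0,0]
  twist:
    - [0,0,0]
    - [0,0,0]
    - [0,0,0]
    - [0,0,0]
    - [0,0,0]
    - [0,0,0]
  hand: [1,1,1,1,1,1]

```text
t: 10.3
tool_pos: [0.6233, 0.0296, 0.0922]
tool_rot: [3.062, 0.701, 0.003]
ft_force: [-0.6, 0.2, 0.5]
gripper_width: 0.0
grasp_force: 0.0
```

```bash
python3 - <<'E'
from h import *
import pickle
from rig import readout,eyes
s=readout.sense();goto(s,[.6249,.0297,.097],.45);print(s["gripper_width"],s["ft_force"])
S=eyes.snapshot("side");T=eyes.snapshot("top")
f=lambda p,x,y:cv2.resize(p["color"][y:y+60,x:x+60,::-1],(380,380),interpolation=cv2.INTER_CUBIC)
cv2.imwrite("pics/z5.png",np.hstack([f(S,240,180),f(T,235,160)]))
E
```

```text
pos [0.6233 0.0296 0.0922] yaw 0.4501 tilt 0.0019 slide [ 0.0015  0.0006 -0.0048] twistz 0.0001
2.9562130245694136e-05 [-0.58082694  0.21917824  0.45062784]
```

View pics/z5.png

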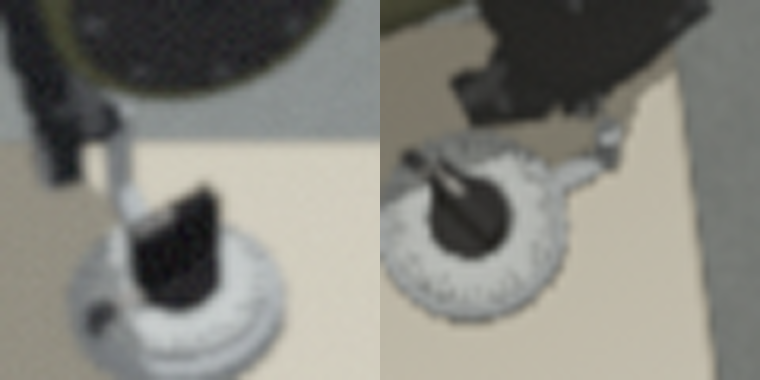

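The fist stands behind the post, free of the ring arm, and the top view shows nose and clip in line. I'll approach to contact.

Request:
carry_out:
  slide:
    - [0,0,-0.004]
    - [-0.003,0,0]
    - [-0.003,0,0]
    - [-0.002,0,0]
    - [0,0,0]
  twist:
    - [0,0,0]
    - [0,0,0]
    - [0,0,0]
    - [0,0,0]
    - [0,0,0]
  hand: [1,1,1,1,1]

```text
t: 10.9
tool_pos: [0.6152, 0.026, 0.0948]
tool_rot: [-3.063, -0.7, -0.0]
ft_force: [-0.0, -0.2, -0.4]
gripper_width: 0.0001
grasp_force: 0.0
```

Request:
carry_out:
  slide:
    - [-0.002,0,0]
    - [-0.002,0,0]
    - [0,0,0]
  twist:
    - [0,0,0]
    - [0,0,0]
    - [0,0,0]
  hand: [1,1,1]

```text
t: 11.2
tool_pos: [0.612, 0.0242, 0.0948]
tool_rot: [3.062, 0.7, 0.001]
ft_force: [3.4, 0.6, -0.2]
gripper_width: -0.0001
grasp_force: 1.4
```

Request:
carry_out:
  slide:
    - [-0.0015,0,0]
    - [-0.0015,0,0]
    - [0,0,0]
  twist:
    - [0,0,0]
    - [0,0,0]
    - [0,0,0]
  hand: [1,1,1]

```text
t: 11.5
tool_pos: [0.609, 0.0229, 0.0948]
tool_rot: [3.063, 0.699, 0.0]
ft_force: [2.4, -1.1, -0.1]
gripper_width: -0.0005
grasp_force: 1.2
```

Contact: the post runs loose at about 3 N. I'll follow the arc within the part that is surely free.

Request:
carry_out:
  slide:
    - [-0.00226,0.0005,0]
    - [-0.00226,0.0005,0]
    - [-0.00226,0.0005,0]
    - [-0.00226,0.0005,0]
    - [-0.00226,0.0005,0]
    - [-0.00226,0.0005,0]
    - [-0.00226,0.0005,0]
    - [-0.00226,0.0005,0]
    - [-0.00226,0.0005,0]
    - [0,0,0]
  twist:
    - [0,0,0.036]
    - [0,0,0.036]
    - [0,0,0.036]
    - [0,0,0.036]
    - [0,0,0.036]
    - [0,0,0.036]
    - [0,0,0.036]
    - [0,0,0.036]
    - [0,0,0.036]
    - [0,0,0]
  hand: [1,1,1,1,1,1,1,1,1,1]

```text
t: 12.5
tool_pos: [0.5908, 0.0129, 0.0947]
tool_rot: [-3.135, -0.196, 0.0]
ft_force: [1.4, 0.1, 0.7]
gripper_width: -0.0002
grasp_force: 0.8
```

```bash
cat > r.py <<'E'
from h import *
from rig import readout
s=readout.sense();A=np.array([.5653,.0842]);a,R=yaw(s);l=R.T@(np.array(s["tool_pos"])-[*A,0])
f=R.T@np.array(s["ft_force"])
th=np.arctan2(l[0],l[1])-np.arcsin(.0175/np.hypot(l[0],l[1])) # post angle ccw of tool y
print("t",s["t"],"tan,rad",l[:2].round(4),"z",round(s["tool_pos"][2],4),"yaw %.3f"%a,"post %.3f moved %.3f misalign %.3f"%(a-np.pi/2+th,-1.12-(a-np.pi/2+th),th),"f tool",f.round(2))
E
python3 r.py
```

```text
t 12.5 tan,rad [0.0164 0.0739] z 0.0947 yaw 0.125 post -1.460 moved 0.340 misalign -0.015 f tool [ 1.43  0.08 -0.74]
```

Request:
carry_out:
  slide:
    - [-0.0021,0.0005,0]
    - [-0.0021,0.0005,0]
    - [-0.0021,0.0005,0]
    - [0,0,0]
  twist:
    - [0,0,0.028]
    - [0,0,0.028]
    - [0,0,0.028]
    - [0,0,0]
  hand: [1,1,1,1]

```text
t: 12.9
tool_pos: [0.5847, 0.0108, 0.0947]
tool_rot: [-3.141, -0.063, 0.0]
ft_force: [1.9, 1.0, 0.6]
gripper_width: 0.0002
grasp_force: 1.0
```

Request:
carry_out:
  slide:
    - [-0.0021,0.0005,0]
    - [-0.0021,0.0005,0]
    - [-0.0021,0.0005,0]
    - [0,0,0]
  twist:
    - [0,0,0.028]
    - [0,0,0.028]
    - [0,0,0.028]
    - [0,0,0]
  hand: [1,1,1,1]

```text
t: 13.3
tool_pos: [0.5783, 0.0088, 0.0946]
tool_rot: [3.141, -0.069, -0.001]
ft_force: [2.4, 1.6, -0.1]
gripper_width: -0.0003
grasp_force: 0.9
```

Request:
carry_out:
  slide:
    - [-0.0021,0.0005,0]
    - [-0.0021,0.0005,0]
    - [-0.0021,0.0005,0]
    - [0,0,0]
  twist:
    - [0,0,0.028]
    - [0,0,0.028]
    - [0,0,0.028]
    - [0,0,0]
  hand: [1,1,1,1]

```text
t: 13.7
tool_pos: [0.5719, 0.0078, 0.0946]
tool_rot: [3.135, -0.201, -0.001]
ft_force: [1.2, 0.4, -0.5]
gripper_width: 0.0
grasp_force: 0.8
```

```bash
python3 r.py
```

```text
t 13.7 tan,rad [0.0163 0.0749] z 0.0946 yaw -0.128 post -1.715 moved 0.595 misalign -0.016 f tool [ 1.09 -0.52  0.53]
```

Request:
carry_out:
  slide:
    - [-0.0021,0.0003,0]
    - [-0.0021,0.0003,0]
    - [-0.0021,0.0003,0]
    - [0,0,0]
  twist:
    - [0,0,0.028]
    - [0,0,0.028]
    - [0,0,0.028]
    - [0,0,0]
  hand: [1,1,1,1]

```text
t: 14.1
tool_pos: [0.5657, 0.0076, 0.0946]
tool_rot: [3.123, -0.333, -0.0]
ft_force: [2.3, -1.5, -0.5]
gripper_width: 0.0003
grasp_force: 1.7
```

Request:
carry_out:
  slide:
    - [-0.0021,0.0003,0]
    - [-0.0021,0.0003,0]
    - [-0.0021,0.0003,0]
    - [0,0,0]
  twist:
    - [0,0,0.028]
    - [0,0,0.028]
    - [0,0,0.028]
    - [0,0,0]
  hand: [1,1,1,1]

```text
t: 14.5
tool_pos: [0.5603, 0.0077, 0.0947]
tool_rot: [3.106, -0.464, 0.003]
ft_force: [7.6, -5.5, -3.1]
gripper_width: 0.0001
grasp_force: 4.5
```

The force has risen to about 9 N, so the ring has come up hard. I'll take a careful reading.

```bash
python3 r.py
```

```text
t 14.5 tan,rad [0.0178 0.0748] z 0.0947 yaw -0.297 post -1.864 moved 0.744 misalign 0.004 f tool [8.9  3.03 3.09]
```

Request:
carry_out:
  slide:
    - [-0.0007,0.0001,0]
    - [-0.0007,0.0001,0]
    - [0,0,0]
  twist:
    - [0,0,0.01]
    - [0,0,0.01]
    - [0,0,0]
  hand: [1,1,1]

```text
t: 14.8
tool_pos: [0.5593, 0.0076, 0.0947]
tool_rot: [3.101, -0.494, 0.004]
ft_force: [9.7, -5.7, -3.4]
gripper_width: -0.0001
grasp_force: 5.5
```

```bash
python3 r.py
```

```text
t 14.8 tan,rad [0.0184 0.0747] z 0.0947 yaw -0.316 post -1.875 moved 0.755 misalign 0.012 f tool [10.94  2.43  3.4 ]
```

Request:
carry_out:
  slide:
    - [-0.0007,0.0001,0]
    - [-0.0007,0.0001,0]
    - [-0.0007,0,0]
    - [0,0,0]
  twist:
    - [0,0,0.01]
    - [0,0,0.01]
    - [0,0,0.01]
    - [0,0,0]
  hand: [1,1,1,1]

```text
t: 15.2
tool_pos: [0.5575, 0.0077, 0.0947]
tool_rot: [3.093, -0.541, 0.005]
ft_force: [11.4, -7.7, -4.2]
gripper_width: -0.0001
grasp_force: 6.6
```

```bash
python3 r.py
```

```text
t 15.2 tan,rad [0.0189 0.0747] z 0.0947 yaw -0.346 post -1.898 moved 0.778 misalign 0.019 f tool [13.31  3.35  4.3 ]
```

Request:
carry_out:
  slide:
    - [-0.0006,0,0]
    - [-0.0006,0,0]
    - [0,0,0]
    - [0,0,0]
    - [0,0,0]
    - [0,0,0]
    - [0,0,0]
    - [0,0,0]
  twist:
    - [0,0,0]
    - [0,0,0]
    - [0,0,0]
    - [0,0,0]
    - [0,0,0]
    - [0,0,0]
    - [0,0,0]
    - [0,0,0]
  hand: [1,1,1,1,1,1,1,1]

```text
t: 16.0
tool_pos: [0.5566, 0.008, 0.0947]
tool_rot: [3.093, -0.541, 0.005]
ft_force: [11.7, -7.9, -5.1]
gripper_width: 0.0002
grasp_force: 7.2
```

```bash
python3 r.py
```

```text
t 16.0 tan,rad [0.018  0.0748] z 0.0947 yaw -0.346 post -1.910 moved 0.790 misalign 0.007 f tool [13.66  3.41  5.16]
```

Request:
carry_out:
  slide:
    - [-0.0005,0,0]
    - [-0.0004,0,0]
    - [0,0,0]
    - [0,0,0]
    - [0,0,0]
    - [0,0,0]
    - [0,0,0]
    - [0,0,0]
  twist:
    - [0,0,0]
    - [0,0,0]
    - [0,0,0]
    - [0,0,0]
    - [0,0,0]
    - [0,0,0]
    - [0,0,0]
    - [0,0,0]
  hand: [1,1,1,1,1,1,1,1]

```text
t: 16.8
tool_pos: [0.5559, 0.0082, 0.0947]
tool_rot: [3.092, -0.541, 0.006]
ft_force: [13.6, -8.5, -4.8]
gripper_width: -0.0002
grasp_force: 7.7
```

```bash
python3 r.py
```

```text
t 16.8 tan,rad [0.0173 0.0749] z 0.0947 yaw -0.346 post -1.919 moved 0.799 misalign -0.002 f tool [15.69  3.35  4.85]
```

It held at about 15.5 N for over half a second. I'll back off and lift clear.

Request:
carry_out:
  slide:
    - [0.003,0,0]
    - [0.006,0,0]
    - [0.008,0,0]
    - [0,0,0]
    - [0,0,-0.02]
    - [0,0,-0.04]
    - [0,0,-0.04]
    - [0,0,-0.03]
    - [0,0.03,0]
    - [0,0.03,0]
    - [0,0.03,0]
    - [0,0,0]
  twist:
    - [0,0,0]
    - [0,0,0]
    - [0,0,0]
    - [0,0,0]
    - [0,0,0]
    - [0,0,0]
    - [0,0,0]
    - [0,0,0]
    - [0,0,0]
    - [0,0,0]
    - [0,0,0]
    - [0,0,0]
  hand: [1,1,1,1,1,1,1,1,1,1,1,1]

```text
t: 18.0
tool_pos: [0.5386, -0.0825, 0.2252]
tool_rot: [3.094, -0.543, 0.0]
ft_force: [0.4, -0.5, -0.1]
gripper_width: 0.0001
grasp_force: 0.0
```

```bash
python3 - <<'E'
from h import *
import pickle
from rig import readout,eyes
S=eyes.snapshot("side");T=eyes.snapshot("top")
f=lambda p,x,y:cv2.resize(p["color"][y:y+60,x:x+60,::-1],(380,380),interpolation=cv2.INTER_CUBIC)
cv2.imwrite("pics/z6.png",np.hstack([f(S,238,190),f(T,218,165)]))
for p,n in((S,"side"),(T,"top")): print(n,proj(p,[[*([.5645,.084]+r*np.array([np.cos(t),np.sin(t)])),z] for r,t,z in((0,0,.13),(.0375,.77,.133))]))
E
```

```text
side [[267.78948881 221.89043951]
 [256.73787326 227.73264909]]
top [[248.77801844 193.9208337 ]
 [239.96919276 185.33196276]]
```

View pics/z6.png

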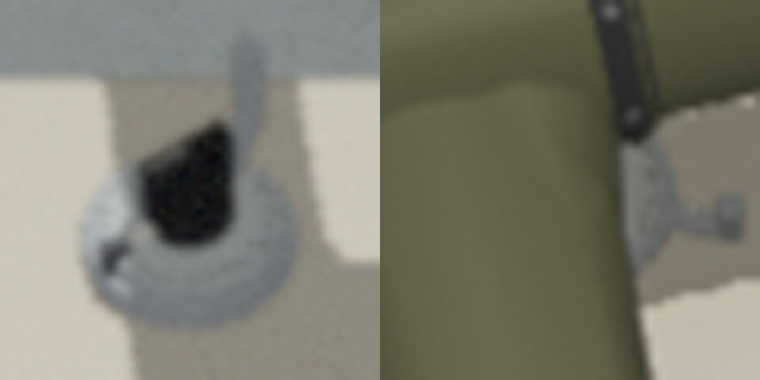

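In the side view the nose (145,232) points at the clip (115,257). The post has been turned round, and the arm is clear.

```bash
python3 -c "
from rig import ticket
print(ticket.job_done())"
```

```text
the job is handed in; nothing more can be done
None
```

The job is handed in: the knob's nose points at the index clip to within about 0.03 rad, the lock ring is tight after a hold of over half a second at 14–16 N on the post, and the arm is clear, with no contact other than on the knob and post in any force reading.

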